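# Free the label unwinder's tension arm and hold it at its stop for threading

### The job

I want to thread a new strip of labels from the unwinder to the label printer. Push the yellow transport-lock button on the unwinder fully in, so that the locked tension arm drops by its own spring right down to its rest; then take the arm by its blue roller, lift it against the spring all the way to its upper stop and keep holding it there with the fingers. Finish while still holding it at the stop, and leave the phone, the tape roll and the stapler where they lie.

Things in the scene. Friction and masses are not known exactly. Their poses are not given: they have to be found in the camera images.
- unwinder: Fixed label unwinder. Origin on the desk below the arm's pivot; x points from its aluminium face back into the grey housing (x +10 to +60 mm, y -45 to +150 mm, top at z 155 mm), y along the face to the label roll, z up; at yaw 0 the face looks at the robot. Base plate 150 x 270 mm, 9 mm high. White label roll 100 mm across before the face, x -68 to +3 mm, centre y +92, z +92 mm.
- pivot (a point): Point on the tension arm's pivot axis, 100 mm above the unwinder's origin; the axis runs along the unwinder's x. The arm is a flat steel bar (at x -2 to +4 mm), 140 mm from pivot axis to roller axis, and swings in front of the face on the side away from the label roll (towards -y).
- tension_arm (a joint): Arm angle, rad. 0 = lower rest (arm points to -y, 0.14 rad below horizontal); grows as it is lifted; 1.32 = upper stop (1.18 rad above horizontal). Starts locked at about 0.63 and cannot swing while the lock button is out; once free a spring pulls it to 0. Pull at the roller about 3 N at rest, 8 N at the stop.
- roller_mid (a point): Middle, on the axis, of the free-turning blue roller at the arm's end: 20 mm thick (rims 22), 70 mm long, axis along the unwinder's x, from x -4 to -74 mm; this point at x -40 mm. 81 mm above the desk at rest, about 167 mm locked, 229 mm at the stop. Below it is only the base plate.
- lock_button (a joint): Travel (m) of the transport-lock button, downward: 0 = out (arm locked), 0.012 = fully in (arm free). Needs about 4 N and stays in where it is pushed.
- button_top (a point): Centre of the top face of the yellow lock button, 26 mm across, on top of the housing at x +35 mm, y 0; 171 mm above the desk when out, 159 mm when in, 1 mm above the black collar (37 mm across) round it. The monitor stands to the left and behind: come to the unwinder from the front, not past the screen.
- label_printer: Small grey and white label printer, fixed, 130 x 150 x 120 mm, origin at the centre of its underside; stands some 330 mm from the arm's pivot, on the arm's side.
- phone: Phone lying flat before the unwinder, 148 x 72 x 9 mm, origin at the centre of its underside. To be left alone.
- tape_roll: Roll of brown tape, 92 mm across, 48 mm high, lying flat, origin at the centre of its underside. To be left alone.
- stapler: Red stapler 150 x 38 x 46 mm in front of the label printer, origin at the centre of its underside. To be left alone.

How it is judged:
By the outcome, as a careful person would: the job done as asked, in the order asked, and still so for the second after the job is handed in, while the arm keeps its last pose, push and grip.
It also fails if it takes over 42 s, if anything falls off the work surface, if the arm or the gripper's body presses on something with over 40 N, if the wrist force passes 120 N, or if a joint passes its speed limit or range.

### The arm

A 6-joint arm with a two-finger parallel gripper is mounted at the origin on a cart in front of the work surface, level with it; the furniture and walls round the work are solid. World frame = base frame: x ahead of the robot, y to its left, z up, the work surface at z = 0. Lengths are in m, angles in rad, forces in N, time in s.
With the tool pointing down it reaches from about 0.275 to 0.775 m from the base axis. Payload 14.6 kg.
Tool frame: the origin (TCP) lies on the centre line of the jaws, within the pads' length; the fingertips stand 22 mm ahead of it and the grasp point (between the pads) lies 3 mm ahead of it; z points along the fingers, y is the line along which they close (so a half turn about z gives the same grasp; the last joint's range is limited). The gripper opens to 85 mm and grips with 20 to 120 N. Pads are 22 mm wide; open, the fingers measure 114 mm over their backs; the gripper's body (76 mm by 85 mm) begins 54 mm behind the grasp point. The pads swing forward as they close: fully open they stand 13 mm farther back than shut.
Start: joints at [1.046, 0.263, -0.048, 1.259, 0, 1.415], TCP at [0.19, 0.49, 0.22] pointing down, gripper open.
Joint ranges: [-2.65, 2.65], [-0.89, 1.7], [-1.18, 1.37], [-2.13, 2.11], [-1.35, 1.29], [-3.14, 3.14]. Speed limits (rad/s): [1.89, 1.89, 2.57, 2.79, 3.14, 3.14].

### API

Orientations are given as a 3x3 rotation matrix whose columns are the frame's x, y, z axes.
In Python, from cell import arm, vision, job gives the robot as it stands.
- The arm moves only by the shell command python3 -m crank 'ROWS'. ROWS is text: rows parted by semicolons, each of 5 numbers parted by spaces: the opening, from -1 (shut) to 1 (fully open), then the shift along the tool's x, y, z in mm, then the turn about the tool's z in degrees. A call has 1 to 8 rows; each row shifts and turns the commanded pose from where the row before left it, along the tool's axes as they then stand; what a row does not reach is not made up. A row lasts 1/12 s, in which the tool goes at most 41.7 mm and 7.16 degrees, less where a joint would pass 70% of its speed; a pose out of reach is approached as far as the arm can. A call with a gripper value outside its range is refused whole. The fingers move at their own pace and stop on an object; the grip force is fixed at half the most. Time passes only in rows, so rows that do not move let the fingers close. It gives the time, the measured TCP pose, the force, the opening and the grip force at its end, in the units of the state.
- arm.get_state(): the state, without advancing time (a new reading comes with each control period).
- vision.get_image(name): name is "side" or "top" or "wrist"; returns a dict with "pixels" (384x512x3 uint8, red, green, blue), "z_map" (384x512 float32, m along the optical axis (not along the pixel's ray), 0 where there is no reading), "vfov" (degrees; the focal length in pixels is half the picture's height over the tangent of half this angle, whatever the lens; pixels are square), "cx", "cy" (the principal point, pixels), "D" ([k1, k2, p1, p2, k3] as OpenCV has them; the pictures are not rectified), "position" and "rotation" of the camera in the world. Camera axes: x right, y up, looking along -z (the intrinsics and any distortion apply to the point x, -y, -z); pixel columns grow to the right and rows downward; lengths in m; the calibration is good to about 2 mm. A picture is of the moment at which its call begins.
- job.sign_off(): hands the job in; it is judged then, once.
The state is a dict: "time": time; "joint_pos": joint angles; "qd": joint speeds; "tau": joint torques, N m; "eef_pos": TCP position; "tcp_rot": TCP orientation; "contact_force": force on the tool from outside, world axes, zero at the start; "wrist_torque": the same for the moment, N m; "opening": opening from 0.0 (shut) to 1.0 (fully open); "grasp_force": force on a finger pad.
Only numpy, scipy, OpenCV 4.12 (cv2) and the standard library are available. Lean on these libraries where they do the work, as an engineer would, in place of code of your own. Each camera call takes 0.05 s, during which the arm holds its last target. There are 200 camera calls.

## Working session

There is one attempt and no reset: what is moved stays moved. The work goes in short steps, Python scripts to look and compute and a shell command to move; the robot and the scene stay as the last step left them, time stands still between calls to the robot, and variables do not carry over. Pictures are saved under pics/ and viewed, at most 10 in all, crops included, and the job is handed in when it is done.

```bash
ls; mkdir -p pics; cat > h.py <<'E'
import numpy as np, cv2, pickle
from cell import arm, vision, job
def grab(n,tag):
    im=vision.get_image(n); pickle.dump(im,open(f'pics/{tag}.pkl','wb')); cv2.imwrite(f'pics/{tag}.png',cv2.cvtColor(im['pixels'],cv2.COLOR_RGB2BGR)); return im
def load(tag): return pickle.load(open(f'pics/{tag}.pkl','rb'))
def K(im):
    f=im['pixels'].shape[0]/2/np.tan(np.radians(im['vfov'])/2); return np.array([[f,0,im['cx']],[0,f,im['cy']],[0,0,1.]])
def rays(im,uv):
    p=cv2.undistortPoints(np.array(uv,float).reshape(-1,1,2),K(im),np.array(im['D'],float)).reshape(-1,2)
    d=np.c_[p[:,0],-p[:,1],-np.ones(len(p))]@np.array(im['rotation']).T
    return np.array(im['position']),d   # d scaled so depth=1
def plane(im,uv,z):
    o,d=rays(im,uv); return o+d*((z-o[2])/d[:,2])[:,None]
def cloud(im,uv):
    uv=np.array(uv); z=im['z_map'][uv[:,1].astype(int),uv[:,0].astype(int)]; o,d=rays(im,uv); return o+d*z[:,None]
E
python3 - <<'E'
from h import *
s=arm.get_state(); print({k:np.round(v,3).tolist() for k,v in s.items()})
a=[grab(n,n+'0') for n in('side','top','wrist')]
for i in a: print(i['position'],np.round(i['rotation'],3).tolist(),i['vfov'],i['D'],(i['z_map']>0).mean())
E
python3 -c "
import cv2,numpy as np
cv2.imwrite('pics/st.png',np.hstack([cv2.imread('pics/side0.png'),cv2.imread('pics/top0.png')])[:, :])
"
```

```text
pics
{'time': 0.0, 'joint_pos': [1.046, 0.264, -0.049, 1.259, 0.0, 1.415], 'qd': [0.002, 0.0, -0.0, -0.001, 0.0, 0.0], 'tau': [0.002, -63.762, 38.456, 0.014, -0.0, -0.0], 'eef_pos': [0.19, 0.489, 0.22], 'tcp_rot': [[-0.932, 0.361, -0.001], [0.361, 0.932, -0.001], [0.0, -0.001, -1.0]], 'contact_force': [0.158, 0.53, -0.812], 'wrist_torque': [0.038, 0.016, -0.047], 'grasp_force': 0.0, 'opening': 1.001}
[ 0.48227039 -1.24579355  0.99331055] [[0.997, 0.05, -0.058], [-0.076, 0.567, -0.82], [-0.008, 0.822, 0.569]] 45.323531062582404 [-0.04149355  0.          0.          0.          0.        ] 0.9384511311848959
[ 0.47028819 -0.02244689  0.96761549] [[0.005, 0.995, -0.097], [-1.0, 0.002, -0.031], [-0.031, 0.097, 0.995]] 57.63192556066806 [-0.01290806  0.          0.          0.          0.        ] 0.9959665934244791
[0.12355869 0.51520253 0.37305751] [[0.362, -0.895, -0.261], [0.932, 0.347, 0.102], [-0.0, -0.28, 0.96]] 65.68075889554876 [-0.01567053  0.          0.          0.          0.        ] 0.9961751302083334
```

View pics/side0.png

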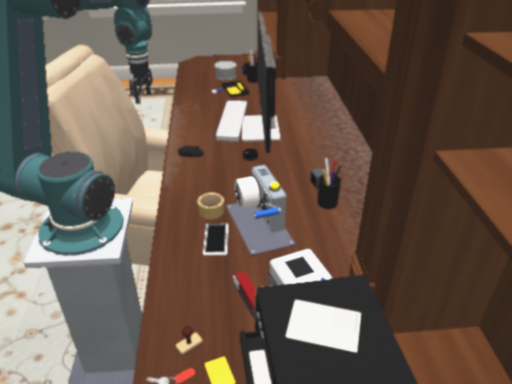

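View pics/top0.png

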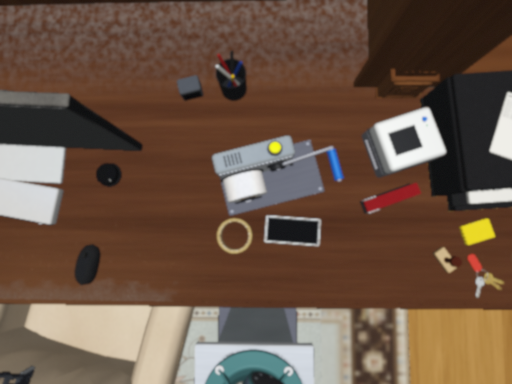

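The side view shows the yellow button at about (275,186) and the blue roller at (267,213). In the top view the button is at (274,148), the roller at (336,164), the phone at (293,230), the tape at (235,236) and the printer at (405,140). Next I measure both targets from the two views.

```bash
cat >> h.py <<'E'
def mask(im,lo,hi,box):
    h=cv2.cvtColor(im['pixels'],cv2.COLOR_RGB2HSV); m=cv2.inRange(h,lo,hi); b=np.zeros_like(m); x0,y0,x1,y1=box; b[y0:y1,x0:x1]=m[y0:y1,x0:x1]; return b
def tri(i1,u1,i2,u2):
    o1,d1=rays(i1,[u1]);o2,d2=rays(i2,[u2]);d1,d2=d1[0],d2[0]
    t=np.linalg.lstsq(np.c_[d1,-d2],o2-o1,rcond=None)[0]; p,q=o1+t[0]*d1,o2+t[1]*d2
    return (p+q)/2,np.linalg.norm(p-q)
Y=((22,140,120),(34,255,255)); B=((100,130,90),(120,255,255))
def px(m):
    v,u=np.nonzero(m); return np.c_[u,v]
E
python3 - <<'E'
from h import *
s,t=load('side0'),load('top0')
bs=px(mask(s,*Y,(262,175,290,200)));bt=px(mask(t,*Y,(262,135,290,160)))
rs=px(mask(s,*B,(240,195,290,230)));rt=px(mask(t,*B,(320,140,350,190)))
def ends(p):
    c=p.mean(0);_,_,V=np.linalg.svd(p-c);a=(p-c)@V[0];return c,c+V[0]*a.min(),c+V[0]*a.max()
for n,a,b in(('btn',bs,bt),('rol',rs,rt)):
    print(n,len(a),len(b),tri(s,a.mean(0),t,b.mean(0)))
    print(' depth',np.median(cloud(s,a),0),np.median(cloud(t,b),0))
print([plane(t,[e],.167+.00)[0] for e in ends(rt)])
print([plane(s,[e],.167+.00)[0] for e in ends(rs)],ends(rs),ends(rt))
# housing/base outline in top: depth top
for z0,z1 in((.145,.162),):
    v,u=np.mgrid[125:220,200:330];uv=np.c_[u.ravel(),v.ravel()];P=cloud(t,uv);m=(P[:,2]>z0)&(P[:,2]<z1)&(P[:,0]>.5)
    q=P[m][:,:2].astype(np.float32);print(len(q),cv2.minAreaRect(q))
E
```

```text
btn 52 113 (array([ 0.65066687, -0.05137562,  0.16686325]), np.float64(0.0024778580776929596))
 depth [ 0.65107212 -0.05622037  0.1705956 ] [ 0.64914412 -0.05216361  0.17131401]
rol 146 262 (array([ 0.61010214, -0.18910105,  0.17051503]), np.float64(0.000933758076058874))
 depth [ 0.61167179 -0.19328144  0.17399825] [ 0.60944287 -0.1888571   0.17442844]
[array([ 0.61024268, -0.18982516,  0.167     ]), array([ 0.64399116, -0.18119124,  0.167     ]), array([ 0.57630402, -0.1985178 ,  0.167     ])]
[array([ 0.61112269, -0.18447879,  0.167     ]), array([ 0.64399178, -0.17682555,  0.167     ]), array([ 0.57769033, -0.19226964,  0.167     ])] (array([266.58219178, 212.05479452]), array([277.37862274, 209.8771795 ]), array([255.46338663, 214.29743167])) (array([334.65648855, 164.04198473]), array([330.63361665, 149.66200782]), array([338.73832019, 178.63271647]))
1738 ((0.6157613396644592, -0.04543963074684143), (0.11390569061040878, 0.26921120285987854), 14.530346870422363)
```

```bash
python3 -m crank '-1 0 0 -10 -7; -1 0 0 -10 -7; -1 0 0 -10 -7; -1 0 0 -10 -7; -1 0 0 -10 -7'; python3 -m crank '-1 -7 -35 0 0; -1 -7 -35 0 0; -1 -7 -35 0 0; -1 -7 -35 0 0; -1 -7 -35 0 0; -1 -7 -35 0 0; -1 -7 -35 0 0; -1 -7 -35 0 0'; python3 -m crank '-1 -7 -35 0 0; -1 -7 -35 0 0; -1 -7 -35 0 0; -1 -7 -35 0 0; -1 -7 -35 0 0; -1 -7 -35 0 0; -1 -7 -35 0 0; -1 0 0 0 0'
cat >> h.py <<'E'
def go(target):
    s=arm.get_state(); R=np.array(s['tcp_rot']); d=np.array(target)-s['eef_pos']
    print('t',s['time'],'shift mm',np.round(R.T@d*1e3,1),'yaw y',np.degrees(np.arctan2(R[1,1],R[0,1])),'F',np.round(s['contact_force'],1),'q',np.round(s['joint_pos'],2))
E
python3 -c "
from h import *
go([.650,-.052,.205])"
```

```text
time: 0.57
eef_pos: [0.1897, 0.4894, 0.2704]
tcp_rot: [[-0.97, -0.245, -0.0], [-0.245, 0.97, -0.0], [0.0, -0.0, -1.0]]
contact_force: [0.1, 0.3, -0.3]
opening: 0.297
grasp_force: 0.0
time: 1.23
eef_pos: [0.3111, 0.2294, 0.2701]
tcp_rot: [[-0.971, -0.239, 0.0], [-0.239, 0.971, 0.0], [-0.0, 0.0, -1.0]]
contact_force: [2.0, 0.8, -0.9]
opening: 0.002
grasp_force: 0.0
time: 1.9
eef_pos: [0.4191, 0.0003, 0.2695]
tcp_rot: [[-0.972, -0.235, -0.0], [-0.235, 0.972, -0.001], [0.0, -0.001, -1.0]]
contact_force: [-1.1, 1.1, -1.2]
opening: -0.001
grasp_force: 0.0
t 1.9 shift mm [-212.2 -104.9   64.5] yaw y 103.56609950499977 F [-1.1  1.1 -1.2] q [-0.19  0.07 -0.16  1.34 -0.   -0.43]
```

```bash
python3 -m crank '-1 -35 -18 0 0; -1 -35 -18 0 0; -1 -35 -18 0 0; -1 -35 -18 0 0; -1 -35 -18 5 0; -1 -25 -10 10 0; -1 -8 -4 10 0; -1 0 0 0 0'
python3 - <<'E'
from h import *
go([.650,-.052,.205])
w=grab('wrist','w1')
p=px(mask(w,*Y,(0,0,512,384)))
if len(p): print(len(p),p.mean(0),np.median(cloud(w,p),0),plane(w,[p.mean(0)],.171))
E
```

```text
time: 2.57
eef_pos: [0.6446, -0.0466, 0.2417]
tcp_rot: [[-0.971, -0.239, -0.004], [-0.239, 0.971, 0.001], [0.004, 0.002, -1.0]]
contact_force: [-0.3, -0.0, -0.6]
opening: -0.001
grasp_force: 0.0
t 2.5667 shift mm [-4.1 -6.6 36.7] yaw y 103.80856510505409 F [-0.3 -0.  -0.6] q [-0.2   0.48  0.35  1.45 -0.   -0.44]
227 [249.53303965 193.89427313] [ 0.64261947 -0.05317115  0.16760964] [[ 0.64464423 -0.05202445  0.171     ]]
```

View pics/w1.png

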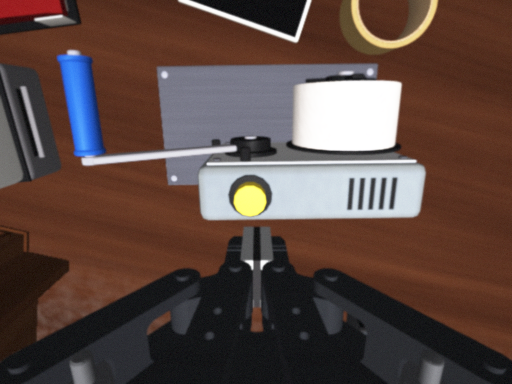

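The wrist view shows the button's bright top at (250,200), with its side face above it. The shut fingertips are at (257,240) and the locked blue roller at (82,107). I'll cast the top face only.

```bash
python3 - <<'E'
from h import *
w=load('w1'); t=load('top0')
for im,b in((w,(220,170,280,230)),(t,(262,135,290,160))):
    p=px(mask(im,(22,140,245),(34,255,255),b)); (c,r)=cv2.minEnclosingCircle(p.astype(np.float32)); 
    print(len(p),c,r,p.mean(0),plane(im,[p.mean(0)],.171), im['pixels'][p[0][1],p[0][0]],np.median(cloud(im,p),0))
a=px(mask(w,(22,140,245),(34,255,255),(220,170,280,230))).mean(0);b=px(mask(t,(22,140,245),(34,255,255),(262,135,290,160))).mean(0)
P,e=tri(w,a,t,b);print(P,e);go([P[0],P[1],.196])
E
```

```text
80 (249.5, 200.65383911132812) 15.676657676696777 [248.575  199.5875] [[ 0.64942224 -0.05166522  0.171     ]] [247 241  82] [ 0.64938617 -0.05314133  0.16999875]
45 (274.5, 146.75) 3.7166171073913574 [274.55555556 146.93333333] [[ 0.64975653 -0.05124988  0.171     ]] [245 248  27] [ 0.64951411 -0.05217358  0.17177189]
[ 0.6506672  -0.05142267  0.1670889 ] 8.485050273193582e-05
t 2.6167 shift mm [-6.  -6.8 47.4] yaw y 103.81735972454766 F [ 0.  -0.   0.3] q [-0.2   0.48  0.35  1.45  0.   -0.44]
```

```bash
python3 -m crank '-1 -5 -6 10 0; -1 0 0 10 0; -1 0 0 10 0; -1 0 0 10 0; -1 0 0 5 0; -1 0 0 0 0'; python3 -m crank '-1 0 0 3 0; -1 0 0 3 0; -1 0 0 3 0; -1 0 0 0 0'; python3 -c "
from h import *
go([.650,-.052,.181])"
```

```text
time: 3.12
eef_pos: [0.6492, -0.0511, 0.1998]
tcp_rot: [[-0.971, -0.239, -0.001], [-0.239, 0.971, 0.0], [0.001, 0.0, -1.0]]
contact_force: [-0.3, 0.4, 0.2]
opening: -0.001
grasp_force: 0.0
time: 3.45
eef_pos: [0.65, -0.0512, 0.1908]
tcp_rot: [[-0.971, -0.239, -0.0], [-0.239, 0.971, 0.0], [0.0, 0.0, -1.0]]
contact_force: [-0.6, -0.6, -0.7]
opening: 0.001
grasp_force: 0.0
t 3.45 shift mm [ 0.2 -0.8  9.8] yaw y 103.8134098402656 F [-0.6 -0.6 -0.7] q [-0.2   0.5   0.24  1.32 -0.   -0.44]
```

```bash
for i in 1; do python3 -m crank '-1 0 0 3 0; -1 0 0 3 0; -1 0 0 0 0'; python3 -m crank '-1 0 0 2 0; -1 0 0 2 0; -1 0 0 0 0'; done
```

```text
time: 3.7
eef_pos: [0.65, -0.0512, 0.1844]
tcp_rot: [[-0.971, -0.239, -0.001], [-0.239, 0.971, 0.0], [0.001, 0.0, -1.0]]
contact_force: [-0.7, 0.4, 0.1]
opening: -0.001
grasp_force: 0.0
time: 3.95
eef_pos: [0.6501, -0.0512, 0.1807]
tcp_rot: [[-0.971, -0.239, -0.0], [-0.239, 0.971, 0.0], [0.0, 0.0, -1.0]]
contact_force: [-0.3, 1.0, 0.8]
opening: 0.001
grasp_force: 0.0
```

```bash
python3 - <<'E'
from h import *
w=grab('wrist','w2'); s=grab('side','s2')
c=s['pixels'][130:260,200:330]; cw=w['pixels'][140:340,60:400]
a=cv2.resize(c,(400,400),interpolation=cv2.INTER_CUBIC);b=cv2.resize(cw,(400,235))
o=np.zeros((400,800,3),np.uint8);o[:,:400]=a;o[:235,400:]=b
cv2.imwrite('pics/v2.png',o[:,:,::-1]); go([.65,-.052,.18])
E
```

```text
t 4.05 shift mm [ 0.3 -0.7  1. ] yaw y 103.81065914329177 F [-0.2  0.9 -0.5] q [-0.2   0.5   0.22  1.29 -0.   -0.44]
```

View pics/v2.png

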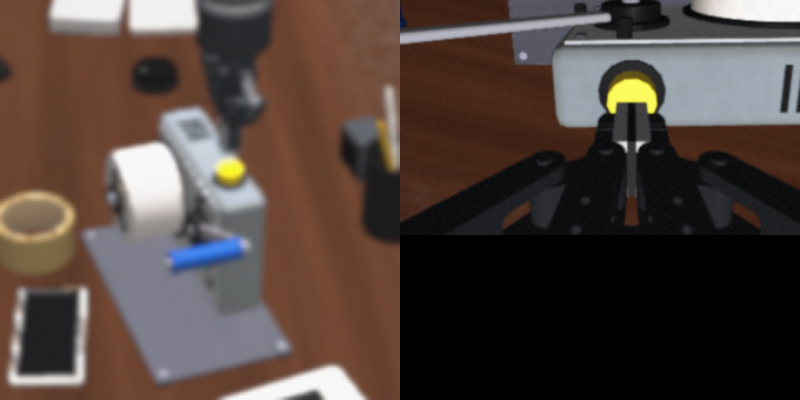

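The side crop shows the button at (230,170) still out and the fingertips just above it at (230,140). In the wrist crop the fingertips cover the button's lower edge at (632,105). The arm is still locked, so I'll check where the tips really are.

```bash
python3 - <<'E'
from h import *
w,s,t=load('w2'),load('s2'),grab('top','t2')
st=arm.get_state();R=np.array(st['tcp_rot']);p=np.array(st['eef_pos'])
def proj(im,P):
    q=(np.array(P)-im['position'])@np.array(im['rotation']); q=q*[1,-1,-1]
    return cv2.projectPoints(q.reshape(1,1,3),np.zeros(3),np.zeros(3),K(im),np.array(im['D']))[0].ravel()
for n,P in(('tcp',p),('tip',p+R[:,2]*.022),('btn',[.65,-.052,.171])): print(n,np.round([proj(i,P) for i in(w,s,t)],1).tolist())
for b,im in(((220,170,280,230),w),((262,175,290,200),s),((262,135,290,160),t)):
    q=px(mask(im,*Y,b)); print(len(q),q.mean(0),q.min(0),q.max(0))
# wrist: column points around finger
for v in range(196,300,6):
    c=cloud(w,[[252,v],[257,v],[262,v]]); print(v,np.round(c[0],3),np.round(c[2],3),w['pixels'][v,257])
E
```

```text
tcp [[256.4, 233.5], [274.3, 182.1], [274.7, 145.8]]
tip [[256.3, 218.7], [274.2, 187.8], [274.4, 147.9]]
btn [[255.1, 225.7], [274.2, 184.9], [274.9, 146.8]]
769 [256.73211964 218.35890767] [235 206] [278 229]
52 [274.76923077 185.75      ] [271 182] [279 189]<stdin>:9: RuntimeWarning: Mean of empty slice.
  ret = um.true_divide(
Traceback (most recent call last):
ValueError: zero-size array to reduction operation minimum which has no identity
```

```bash
python3 - <<'E'
from h import *
w,s=load('w2'),load('s2')
for v in range(206,290,5):
    c=cloud(w,[[250,v],[257,v],[263,v]]); print(v,np.round(c[0],3),np.round(c[1],3),w['pixels'][v,250],w['pixels'][v,257])
print()
for v in range(160,196,2): print(v,[ (np.round(cloud(s,[[u,v]])[0],3).tolist(),s['pixels'][v,u].tolist()) for u in(272,275,278)])
E
```

```text
206 [ 0.64  -0.058  0.168] [ 0.638 -0.054  0.17 ] [107  93  26] [127 110  29]
211 [ 0.642 -0.057  0.171] [ 0.64  -0.053  0.172] [251 251  96] [251 251  99]
216 [ 0.645 -0.056  0.171] [ 0.644 -0.052  0.171] [251 251  98] [251 251  97]
221 [ 0.648 -0.056  0.171] [ 0.647 -0.052  0.171] [251 251  94] [251 251  96]
226 [ 0.651 -0.055  0.17 ] [ 0.65  -0.051  0.171] [224 222  79] [215 211  62]
231 [ 0.641 -0.057  0.201] [ 0.64  -0.053  0.201] [63 64 65] [12 12 15]
236 [ 0.641 -0.057  0.206] [ 0.639 -0.054  0.207] [60 61 62] [16 16 16]
241 [ 0.64  -0.057  0.212] [ 0.64  -0.053  0.211] [64 65 65] [ 8  8 10]
246 [ 0.641 -0.056  0.217] [ 0.64  -0.054  0.217] [63 64 64] [11  8 12]
251 [ 0.641 -0.056  0.221] [ 0.639 -0.054  0.222] [64 63 65] [8 7 7]
256 [ 0.64  -0.056  0.226] [ 0.64  -0.054  0.225] [59 58 59] [8 6 7]
261 [ 0.641 -0.056  0.229] [ 0.64  -0.053  0.228] [216 215 217] [52 52 53]
266 [ 0.639 -0.056  0.235] [ 0.642 -0.053  0.229] [90 90 93] [58 57 59]
271 [ 0.639 -0.056  0.24 ] [ 0.645 -0.052  0.228] [10  8  7] [58 55 58]
276 [ 0.64  -0.056  0.24 ] [ 0.647 -0.052  0.229] [14 14 15] [53 
[... 1742 characters left out ...]
57]), ([0.662, -0.051, 0.173], [235, 221, 71])]
186 [([0.643, -0.051, 0.166], [241, 231, 44]), ([0.651, -0.062, 0.173], [246, 243, 43]), ([0.66, -0.066, 0.176], [199, 179, 66])]
188 [([0.642, -0.064, 0.168], [155, 137, 39]), ([0.651, -0.066, 0.168], [181, 160, 35]), ([0.662, -0.058, 0.162], [124, 114, 73])]
190 [([0.641, -0.07, 0.164], [111, 109, 96]), ([0.651, -0.065, 0.16], [117, 109, 78]), ([0.661, -0.063, 0.158], [132, 137, 141])]
192 [([0.641, -0.07, 0.157], [175, 184, 194]), ([0.65, -0.07, 0.156], [170, 179, 190]), ([0.66, -0.072, 0.157], [189, 200, 211])]
194 [([0.64, -0.079, 0.155], [188, 197, 207]), ([0.65, -0.079, 0.154], [195, 205, 216]), ([0.658, -0.083, 0.157], [195, 206, 216])]
```

Both views put the shut fingertips at z ≈ 0.199 with the TCP at 0.181. The real tips are therefore about 40 mm farther back than the stated tool geometry, and I'll use the measured tip from here. Contact is expected about 28 mm lower.

```bash
python3 -m crank '-1 0 0 8 0; -1 0 0 8 0; -1 0 0 7 0; -1 0 0 0 0'; python3 -m crank '-1 0 0 2 0; -1 0 0 2 0; -1 0 0 2 0'; python3 -m crank '-1 0 0 2 0; -1 0 0 2 0'
```

```text
time: 4.43
eef_pos: [0.6494, -0.0511, 0.1562]
tcp_rot: [[-0.971, -0.239, -0.002], [-0.239, 0.971, 0.0], [0.002, 0.001, -1.0]]
contact_force: [-0.8, 0.7, -0.2]
opening: -0.001
grasp_force: 0.0
time: 4.68
eef_pos: [0.6502, -0.0512, 0.1521]
tcp_rot: [[-0.971, -0.239, 0.0], [-0.239, 0.971, -0.0], [-0.0, -0.0, -1.0]]
contact_force: [-1.4, 0.5, 2.0]
opening: -0.0
grasp_force: 1.4
time: 4.85
eef_pos: [0.6502, -0.0513, 0.1482]
tcp_rot: [[-0.971, -0.239, 0.0], [-0.239, 0.971, -0.0], [-0.0, -0.0, -1.0]]
contact_force: [-0.5, 1.0, 2.2]
opening: -0.002
grasp_force: 1.4
```

Contact came at TCP z ≈ 0.152, as measured. I keep pushing.

```bash
python3 -m crank '-1 0 0 2 0; -1 0 0 2 0; -1 0 0 0 0'; python3 -m crank '-1 0 0 2 0; -1 0 0 1 0; -1 0 0 0 0';python3 -m crank '-1 0 0 1 0;  -1 0 0 0 0'
```

```text
time: 5.1
eef_pos: [0.6505, -0.0513, 0.1475]
tcp_rot: [[-0.971, -0.239, 0.004], [-0.239, 0.971, -0.001], [-0.003, -0.002, -1.0]]
contact_force: [-12.3, 2.0, 35.9]
opening: 0.001
grasp_force: 18.5
time: 5.35
eef_pos: [0.6507, -0.0513, 0.1472]
tcp_rot: [[-0.971, -0.239, 0.007], [-0.239, 0.971, -0.002], [-0.006, -0.003, -1.0]]
contact_force: [-21.6, 3.6, 65.7]
opening: 0.002
grasp_force: 32.7
time: 5.52
eef_pos: [0.6508, -0.0513, 0.1471]
tcp_rot: [[-0.971, -0.239, 0.008], [-0.239, 0.971, -0.002], [-0.007, -0.004, -1.0]]
contact_force: [-26.5, 4.0, 75.3]
opening: 0.0
grasp_force: 37.5
```

```bash
python3 -m crank '-1 0 0 -5 0; -1 0 0 -8 0; -1 0 0 -8 0; -1 0 0 -8 0; -1 0 0 0 0'; python3 - <<'E'
from h import *
w=grab('wrist','w3'); s=grab('side','s3')
p=px(mask(w,*Y,(200,150,300,260)));print(len(p),np.median(cloud(w,p),0))
r=px(mask(s,*B,(230,180,300,270)));print(len(r),r.mean(0),np.median(cloud(s,r),0))
c=s['pixels'][130:260,200:330]; cw=w['pixels'][100:300,60:400]
o=np.zeros((400,800,3),np.uint8);o[:,:400]=cv2.resize(c,(400,400),interpolation=cv2.INTER_CUBIC);o[:235,400:]=cv2.resize(cw,(400,235))
cv2.imwrite('pics/v3.png',o[:,:,::-1])
E
```

```text
time: 5.93
eef_pos: [0.6508, -0.0514, 0.1705]
tcp_rot: [[-0.971, -0.239, 0.002], [-0.239, 0.971, -0.0], [-0.002, -0.001, -1.0]]
contact_force: [0.6, -0.3, 0.8]
opening: 0.002
grasp_force: 0.0
905 [ 0.64674371 -0.05203624  0.15852117]
129 [267.85271318 237.51937984] [ 0.61389904 -0.20824022  0.08927597]
```

View pics/v3.png

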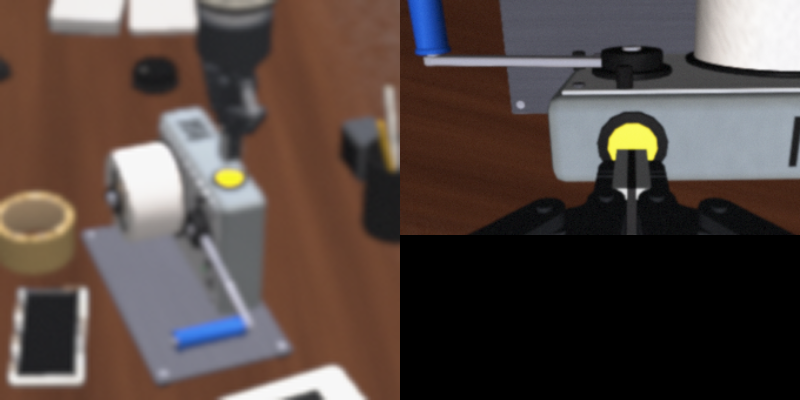

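The button now sits flush (top z 0.1585, wrist crop (632,140)) and the arm has dropped to its rest, with the roller at (210,332) in the side crop. The shut tips are 12 mm behind the reported TCP, so the true grasp point should be about 31 mm behind it. Next I go above the roller, open up and measure.

```bash
python3 -m crank '-1 0 0 -15 0; -1 10 0 -15 0; 0.3 20 -25 0 0; 0.3 20 -30 0 0; 0.3 15 -30 0 0; 0.3 5 -30 0 0; 0.3 5 -25 0 0; 0.3 0 0 0 0'; python3 - <<'E'
from h import *
w,t,s=grab('wrist','w4'),grab('top','t4'),grab('side','s4')
rs=px(mask(s,*B,(230,180,300,270)));rw=px(mask(w,*B,(0,0,512,384)));rt=px(mask(t,*B,(310,130,360,200)))
for im,r in((s,rs),(w,rw),(t,rt)):
    if len(r)>20:
        P=cloud(im,r);P=P[(P[:,2]>.06)&(P[:,2]<.12)&(P[:,0]>.5)];print(len(r),r.mean(0),np.median(P,0),P[:,2].max()); print(plane(im,[r.mean(0)],.083),cv2.minAreaRect(P[:,:2].astype(np.float32)))
if len(rw)>20: print(tri(s,rs.mean(0),w,rw.mean(0)))
go([.612,-.205,.05])
cv2.imwrite('pics/w4v.png',w['pixels'][:,:,::-1])
E
```

```text
time: 6.7
eef_pos: [0.6104, -0.2094, 0.1979]
tcp_rot: [[-0.972, -0.235, -0.001], [-0.235, 0.972, -0.0], [0.001, -0.0, -1.0]]
contact_force: [-0.5, -0.7, -0.2]
opening: 0.646
grasp_force: 0.0
130 [267.9        237.48461538] [ 0.61366346 -0.20824624  0.0894567 ] 0.09654690893534801
[[ 0.61454206 -0.20113664  0.083     ]] ((0.6136564016342163, -0.20719841122627258), (0.06688818335533142, 0.022554608061909676), 22.10308265686035)
1546 [259.86481242 186.40620957] [ 0.61217751 -0.2033223   0.0884176 ] 0.11998756542148178
[[ 0.61489241 -0.20488282  0.083     ]] ((0.6560279726982117, -0.30893415212631226), (0.0736607015132904, 0.25606364011764526), 20.951669692993164)
92 [334.2826087  172.91304348] [ 0.6033211  -0.20402971  0.08900958] 0.09343846733419947
[[ 0.60208434 -0.2060125   0.083     ]] ((0.6020215749740601, -0.20663988590240479), (0.029999973252415657, 0.01677594892680645), 13.171716690063477)
(array([ 0.61398968, -0.20515175,  0.08648147]), np.float64(9.346062002319203e-05))
t 6.85 shift mm [ -1.5  -0.6 148.4] yaw y 103.78334627513397 F [-0.9  0.4 -0.5] q [-0.45  0.48  0.23  1.33  0.   -0.69]
```

View pics/w4v.png

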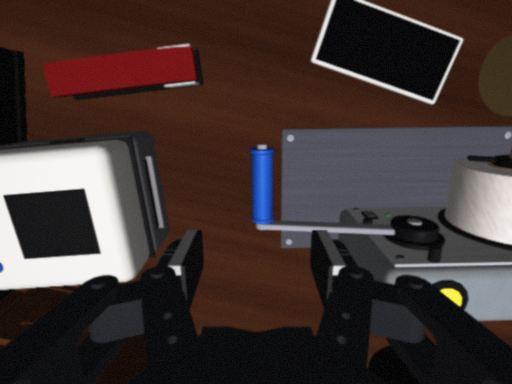

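The wrist view shows the roller at (262,185), between the jaws (200 to 315), with the printer's near edge at (165,170). I'll check the clearance to the printer before going down.

```bash
python3 - <<'E'
from h import *
w,t=load('w4'),load('t0') if 0 else load('top0')
v,u=np.mgrid[90:190,350:450];P=cloud(t,np.c_[u.ravel(),v.ravel()]);m=(P[:,2]>.03)&(P[:,2]<.135)&(P[:,0]<.8)&(P[:,0]>.52)
Q=(P[m][:,:2]-[.612,-.205])@np.array([[.972,.235],[-.235,.972]]).T  # unwinder axes rel roller
Q=Q[Q[:,1]>-.25];print(np.round(np.percentile(Q,[0,1,99,100],axis=0),3)); i=np.argsort(-Q[:,1])[:5];print(Q[i])
# open fingertips
for v in range(225,275,6): print(v,np.round(cloud(w,[[185,v],[195,v],[320,v],[330,v]]),3).tolist())
E
```

```text
[[-0.099 -0.25 ]
 [-0.09  -0.248]
 [ 0.089 -0.112]
 [ 0.095 -0.108]]
[[ 0.04637297 -0.10757303]
 [ 0.05518706 -0.10785509]
 [ 0.05766437 -0.10825642]
 [ 0.03819822 -0.1086938 ]
 [ 0.0602059  -0.1087966 ]]
225 [[0.71, -0.279, 0.0], [0.707, -0.267, -0.002], [0.636, -0.141, 0.091], [0.634, -0.132, 0.091]]
231 [[0.718, -0.278, -0.001], [0.607, -0.241, 0.218], [0.593, -0.182, 0.219], [0.638, -0.132, 0.096]]
237 [[0.608, -0.244, 0.224], [0.607, -0.24, 0.225], [0.593, -0.183, 0.225], [0.592, -0.179, 0.225]]
243 [[0.608, -0.243, 0.231], [0.608, -0.239, 0.228], [0.594, -0.184, 0.231], [0.593, -0.18, 0.23]]
249 [[0.608, -0.242, 0.236], [0.61, -0.238, 0.231], [0.595, -0.185, 0.234], [0.593, -0.181, 0.236]]
255 [[0.607, -0.24, 0.241], [0.612, -0.237, 0.231], [0.598, -0.184, 0.235], [0.593, -0.182, 0.242]]
261 [[0.607, -0.239, 0.247], [0.616, -0.237, 0.231], [0.6, -0.183, 0.235], [0.593, -0.184, 0.247]]
267 [[0.608, -0.239, 0.249], [0.618, -0.236, 0.232], [0.602, -0.183, 0.236], [0.594, -0.184, 0.251]]
273 [[0.61, -0.238, 0.249], [0.621, -0.236, 0.232], [0.605, -0.182, 0.237], [0.597, -0.184, 0.251]]
```

```bash
python3 -m crank '0.3 -2 0 25 0; 0.3 0 0 25 0; 0.3 0 0 25 0; 0.3 0 0 25 0; 0.3 0 0 10 0; 0.3 0 0 10 0; 0.3 0 0 0 0'; python3 -m crank '0.3 0 0 10 0; 0.3 0 0 10 0; 0.3 0 0 9 0; 0.3 0 0 0 0'; python3 -c "
from h import *
w=grab('wrist','w5'); go([.612,-.205,.05])"
```

```text
time: 7.43
eef_pos: [0.6123, -0.2037, 0.0779]
tcp_rot: [[-0.971, -0.239, -0.002], [-0.24, 0.971, 0.001], [0.001, 0.001, -1.0]]
contact_force: [-0.4, -0.2, -0.1]
opening: 0.651
grasp_force: 0.0
time: 7.77
eef_pos: [0.612, -0.2042, 0.0483]
tcp_rot: [[-0.971, -0.239, -0.002], [-0.239, 0.971, 0.001], [0.002, 0.001, -1.0]]
contact_force: [-0.9, 0.3, -0.9]
opening: 0.648
grasp_force: 0.0
t 7.8167 shift mm [ 0.4 -0.5 -0.8] yaw y 103.80823915857101 F [-0.8  0.1  0. ] q [-0.45  0.56 -0.05  0.97  0.   -0.69]
```

View pics/w5.png

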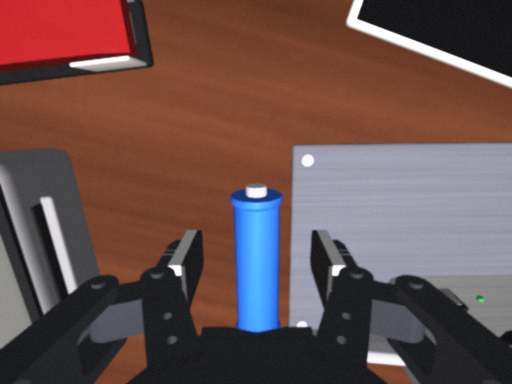

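The roller (257,260) is centred between the jaws (200 and 315). I go 4 mm lower for a full pad hold, then close.

```bash
python3 -m crank '0.3 0 0 4 0; -1 0 0 0 0; -1 0 0 0 0; -1 0 0 0 0; -1 0 0 0 0; -1 0 0 0 0; -1 0 0 0 0'; python3 - <<'E'
from h import *
s=grab('side','s6');go([.612,-.205,.05])
r=px(mask(s,*B,(230,180,300,270)));print(len(r),np.median(cloud(s,r),0))
# arc waypoints: arm angle a above horizontal; unwinder x=-tool x, y=tool y
a=np.linspace(-.14,1.18,14);y=-140*np.cos(a);z=100+140*np.sin(a)
print(np.round(np.c_[a[1:],np.diff(y),-np.diff(z)],1).tolist())
E
```

```text
time: 8.4
eef_pos: [0.6126, -0.204, 0.0463]
tcp_rot: [[-0.971, -0.239, 0.0], [-0.239, 0.971, 0.001], [-0.0, 0.001, -1.0]]
contact_force: [-0.7, 3.9, 2.7]
opening: 0.215
grasp_force: 58.4
t 8.45 shift mm [ 0.9 -0.8 -3.7] yaw y 103.83976111137585 F [-1.8  4.9  3.5] q [-0.45  0.56 -0.05  0.96  0.   -0.69]
55 [ 0.59492098 -0.2132506   0.0900609 ]
[[-0.0, -1.3, -14.2], [0.1, 0.2, -14.2], [0.2, 1.6, -14.1], [0.3, 3.0, -13.9], [0.4, 4.4, -13.5], [0.5, 5.8, -13.0], [0.6, 7.1, -12.3], [0.7, 8.3, -11.6], [0.8, 9.4, -10.7], [0.9, 10.4, -9.6], [1.0, 11.4, -8.5], [1.1, 12.2, -7.3], [1.2, 12.8, -6.1]]
```

```bash
python3 -m crank '-1 0 -1 -7 0; -1 0 0 -7 0; -1 0 0 -7 0; -1 0 0 -7 0; -1 0 1 -7 0; -1 0 1 -7 0; -1 0 1 -7 0; -1 0 2 -7 0'; python3 -m crank '-1 0 2 -7 0; -1 0 2 -7 0; -1 0 3 -6 0; -1 0 3 -7 0; -1 0 4 -6 0; -1 0 3 -6 0; -1 0 4 -6 0; -1 0 4 -6 0'; python3 -c "
from h import *
s=grab('side','s7');go([.612,-.205,.05])
r=px(mask(s,*B,(230,160,320,270)));print(len(r),np.median(cloud(s,r),0))"
```

```text
time: 9.12
eef_pos: [0.6117, -0.2007, 0.1027]
tcp_rot: [[-0.971, -0.239, -0.0], [-0.239, 0.971, -0.0], [0.0, -0.0, -1.0]]
contact_force: [1.0, 1.6, -6.0]
opening: 0.218
grasp_force: 58.6
time: 9.78
eef_pos: [0.6054, -0.176, 0.1535]
tcp_rot: [[-0.971, -0.239, -0.001], [-0.239, 0.971, 0.0], [0.001, 0.0, -1.0]]
contact_force: [-1.3, 1.2, -9.9]
opening: 0.219
grasp_force: 58.7
t 9.8333 shift mm [  0.6 -30.5 104.4] yaw y 103.83746382601878 F [-4.4  2.  -8.6] q [-0.41  0.47  0.09  1.2   0.   -0.65]
64 [ 0.58979942 -0.18711534  0.19495463]
```

```bash
python3 -m crank '-1 0 5 -5 0; -1 0 5 -5 0; -1 0 5 -5 0; -1 0 5 -5 0; -1 0 6 -4 0; -1 0 6 -4 0; -1 0 6 -4 0; -1 0 6 -3 0'; python3 -m crank '-1 0 6 -3 0; -1 0 6 -3 0; -1 0 0 0 0; -1 0 0 0 0'; python3 -c "
from h import *
s=grab('side','s8');go([.6118+.2486*-.0856,-.2045+.9686*.0856,.046+.148])
w=grab('wrist','w8')
r=px(mask(s,*B,(230,150,320,270)));print(len(r),np.median(cloud(s,r),0))"
```

```text
time: 10.5
eef_pos: [0.5949, -0.1348, 0.189]
tcp_rot: [[-0.971, -0.238, -0.0], [-0.238, 0.971, -0.003], [0.001, -0.003, -1.0]]
contact_force: [-6.7, -11.4, 0.6]
opening: 0.218
grasp_force: 59.7
time: 10.83
eef_pos: [0.5919, -0.1231, 0.1949]
tcp_rot: [[-0.971, -0.238, -0.0], [-0.238, 0.971, -0.003], [0.001, -0.003, -1.0]]
contact_force: [-6.2, -10.7, -0.9]
opening: 0.217
grasp_force: 59.7
t 10.8833 shift mm [1.  1.9 0.9] yaw y 103.7605985741406 F [ -6.3 -10.3  -0.9] q [-0.34  0.41  0.1   1.27 -0.   -0.58]
53 [ 0.58206463 -0.1341015   0.23756914]
```

```bash
for i in 1; do python3 -m crank '-1 0 2 -1 0; -1 0 0 0 0; -1 0 0 0 0' | grep -E 'eef|cont'; python3 -m crank '-1 0 2 -1 0; -1 0 0 0 0; -1 0 0 0 0' | grep -E 'eef|cont'; python3 -m crank '-1 0 2 -1 0; -1 0 0 0 0; -1 0 0 0 0'| grep -E 'eef|cont|gra'; done
```

```text
eef_pos: [0.5915, -0.1214, 0.1957]
contact_force: [-6.0, -9.5, -1.1]
eef_pos: [0.5912, -0.1204, 0.1962]
contact_force: [-3.5, -17.5, -7.5]
eef_pos: [0.5909, -0.1196, 0.1967]
contact_force: [-0.0, -26.0, -15.7]
grasp_force: 59.4
```

The force is now climbing steeply (about 9 N from the spring up to 30 N), which indicates the upper stop. I'll check by eye.

```bash
python3 - <<'E'
from h import *
s=grab('side','s9');w=grab('wrist','w9');go([.59,-.12,.197])
c=s['pixels'][120:250,200:330]
o=np.zeros((400,800,3),np.uint8);o[:,:400]=cv2.resize(c,(400,400),interpolation=cv2.INTER_CUBIC);o[:300,400:]=cv2.resize(w['pixels'],(400,300))
cv2.imwrite('pics/v9.png',o[:,:,::-1])
r=px(mask(w,*B,(150,100,350,384)));P=cloud(w,r);P=P[P[:,2]>.15];print(len(r),np.median(P,0),P[:,2].max(),np.percentile(P[:,2],95))
# roller axis height from silver/blue end + unwinder-frame y
d=(np.median(P,0)[:2]-[.616,-.0607]);print('unw x,y',d@[.9686,.2486],d@[-.2486,.9686])
E
```

```text
t 11.7833 shift mm [ 1.  -0.2 -0.3] yaw y 103.66567701468435 F [ -1. -25. -16.] q [-0.33  0.4   0.1   1.27 -0.01 -0.57]
5627 [ 0.58449985 -0.12106629  0.23825279] 0.35028704815165945 0.24005351785522533
unw x,y -0.04551810365449677 -0.05063984920077724
```

View pics/v9.png

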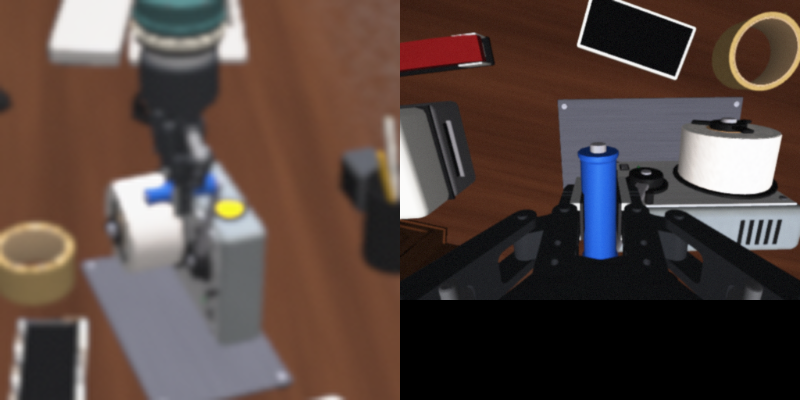

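The roller is held between the pads (wrist crop (600,200)) with its axis at z ≈ 0.229 and y ≈ -51 mm in the unwinder's frame, which matches the upper stop. The button is still in, and the phone and tape have not moved.

```bash
python3 -c "
from cell import job
print(job.sign_off())"
```

```text
the job is handed in; nothing more can be done
None
```

I pushed the lock button fully in, the tension arm dropped to its rest, and I lifted it by the blue roller to the upper stop, still gripped there when I handed the job in at about 12 s; the phone, tape roll and stapler were never touched.

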